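Latch the upright two-part transport case

ROBOT

A 6-joint arm with a two-finger parallel gripper is mounted at the origin on a cart in front of the work surface, level with it; the furniture and walls round the work are solid. World frame = base frame: x ahead of the robot, y to its left, z up, the work surface at z = 0. Lengths are in m, angles in rad, forces in N, time in s.
With the tool pointing down it reaches from about 0.275 to 1 m from the base axis. Payload 8.4 kg.
Tool frame: the origin (TCP) lies at the very end of the fingers, on their centre line; the grasp point (between the pads) lies grip_point_offset behind it (grip_point_offset is the distance from the TCP to the grasp point, in m); x points along the fingers, y is the direction in which the jaws open and shut, and the axes are right-handed (so a half turn about x gives the same grasp; the last joint's range is limited). The gripper opens to 85 mm and grips with 20 to 120 N. Pads are 22 mm wide; open, the fingers measure 114 mm over their backs; the gripper's body (76 mm by 85 mm) begins 54 mm behind the grasp point. The pads swing forward as they close: fully open they stand 13 mm farther back than shut.
Start: joints at [-0.002, 0.353, 1.633, -0, 1.155, -0.002], TCP at [0.625, -0, 0.231] pointing down, gripper open.
Joint ranges: [-2.63, 2.63], [-0.92, 2.1], [0.06, 2.66], [-1.3, 4.44], [0, 2.69], [-3.02, 3.02]. Speed limits (rad/s): [2.22, 2.22, 2.79, 3.14, 3.14, 3.14].

INTERFACE

Orientations are given as [roll, pitch, yaw] about the fixed x, y, z axes, in that order (R = Rz(yaw) Ry(pitch) Rx(roll)).
In Python, from rig import observe, get_image, get_calibration, hand_in, grip_point_offset gives the robot as it stands. The module is installed in compiled form; this text tells all that it offers.
- The arm moves only by the tool send_rows, never from a script. Its argument "targets" is a list that holds one entry, the list of rows, each a list of 7 numbers: the shift along the tool's x, y, z in mm, then the turn, a rotation vector about the tool's x, y, z in degrees, then the closure, from 0 (fully open) to 1 (shut). In form: [[[x, y, z, ax, ay, az, fingers], ...]]. A call has 1 to 8 rows; each row is the pose to reach, as a shift and turn from the pose commanded when the call began, along the tool's axes at that moment; what a row does not reach only later rows make up. A row lasts 1/10 s, in which the tool goes at most 50 mm and 8.59 degrees, less where a joint would pass 70% of its speed; a pose out of reach is approached as far as the arm can. A call with a gripper value outside its range is refused whole. The fingers move at their own pace and stop on an object; the grip force is fixed at half the most. Time passes only in rows, so rows that repeat a pose let the fingers close. It gives the time, the measured TCP pose, the force and the opening at its end, in the units of the state.
- observe(): the state, without advancing time (a new reading comes with each control period).
- get_image(name): name is "scene" or "side" or "wrist"; returns the picture (480x640x3 uint8, blue, green, red); there is no depth.
- get_calibration(name): a dict with "mtx" (3x3 intrinsics, pixels), "T" (4x4, takes a point from camera to world coordinates). Camera axes: x right, y up, looking along -z (the intrinsics and any distortion apply to the point x, -y, -z); pixel columns grow to the right and rows downward; lengths in m; the calibration is good to about 2 mm. A picture is of the moment at which its call begins: read the wrist's pose just before it. get_calibration takes no time and is no camera call; for the wrist camera it gives the pose at the moment of the call.
- hand_in(): hands the job in, once; it reports no verdict.
The state is a dict: "clock": time; "joint_pos": joint angles; "qd": joint speeds; "joint_efforts": joint torques, N m; "ee_pos": TCP position; "eef_rot": TCP orientation; "contact_force": force on the tool from outside, world axes, zero at the start; "torque": the same for the moment, N m; "width": opening from 0.0 (shut) to 1.0 (fully open).
Only numpy, scipy, OpenCV 4.12 (cv2) and the standard library are available. Lean on these libraries where they do the work, as an engineer would, in place of code of your own. Each camera call takes 0.05 s, during which the arm holds its last target. There are 200 camera calls.

TASK

The grey two-part case beside the scale has been stood upright to go out with the parcels, but its draw latch is open. Hook the latch's loop over the keeper so that its cross bar lies under the keeper's lip, then swing the lever over and press it down until it snaps flat and the case is drawn shut. Do not shift the brass weights or the hand stamp, and leave the latch free of your hand.

Things in the scene. Friction and masses are not known exactly. Their poses are not given: they have to be found in the camera images.
- case: Grey plastic case with aluminium edges, 190 mm along its x axis, 150 mm wide (y), 150 mm high, fixed to the worktop. Origin: centre of its footprint on the worktop; z up, top face at z = 150 mm. A seam across the top at x = +30 mm parts the fixed half (x = -95 to 27, with the latch base and lever) from the moving half (x = 33 to 95, with the keeper). All of the latch lies on the middle line y = 0 and moves only in the case's x-z plane.
- shell_half (a joint): Moving half of the case, hinged at the foot of the seam. 0 = halves shut, 0.032 rad = ajar (top edge about 5 mm away in +x), where a springy rubber seal holds it at the start. Pulling it shut at the keeper takes about 11 N at first and 22 N at the end; it springs back ajar if let go.
- lever (a joint): Steel latch lever, turning about the case's y axis at point lever_pivot. 0 = lying flat along the case's -x (closed stop); about 1.57 = upright; 1.95 rad = open stop, leaning towards the keeper. Light friction (about 0.05 N m), so it stays where it is put. With the loop hooked it resists from about 1.1 rad (some 5 N at its end), passes dead centre at 0.21 rad and then snaps down to 0 by itself or with a slight push.
- loop (a joint): Angle of the loop on the lever. Its slope to the horizontal is lever + loop: 0 = level towards the keeper, negative = bar end raised. Light friction (about 0.04 N m), so it stays where it is put.
- lever_pivot (a point): Lever's pivot axle, 5 mm in +x of the case's origin and 166 mm above the worktop. The loop is pivoted on the lever 22 mm from this axle: with the lever flat, 21.5 mm in -x and 4.6 mm below it, and it turns with the lever.
- lever_end (a point): Point on the lever's face near its free end, 90 mm from the pivot. The lever is a steel strip 26 mm wide and about 100 mm long from the pivot; with the lever upright this face looks to +x (the keeper side), with the lever flat it looks up and is the one to press; it lies 4.5 mm from the line through the pivot, and the last 15 mm curl up a little.
- bar (a point): Middle of the loop's cross bar, a round steel bar of 8 mm diameter and 54 mm length along the case's y axis, 80 mm from the loop's pivot on the lever. Two side arms, 6 mm thick and 42 mm apart inside, join it to the lever.
- tab (a point): Grip point on the loop's upright steel pull tab, a plate 36 mm wide (along the case's y axis), 10 mm thick and standing 32 mm above the bar's axis. In the loop's frame (x from pivot to bar, z up with the loop level) this point is 8 mm in +x and 20 mm in +z of the bar's middle. Easily pinched from above across its 36 mm width, about which the loop can pivot in the fingers.
- keeper (a point): Foot of the keeper's far face, on the top face of the moving half (z = 150 mm); axes as the case's. The keeper is a steel post 18 mm wide, 11 mm thick (x = -11 to 0 from this point) and 24.5 mm high; a 4.5 mm lip sticks out from its top in +x, underside 18.5 mm above this point. The bar must come over the top, go down beyond the lip and be drawn back under it; hooked, its axis lies about 4 mm in +x and some 8 to 14 mm above this point.
- weight: Brass check weight, 30 mm diameter, 40 mm high, origin at the centre of its underside. Bystander.
- small_weight: Smaller brass check weight, 24 mm diameter, 32 mm high, origin at the centre of its underside. Bystander.
- stamp: Hand stamp with a black knob, 30 x 52 mm foot, 78 mm high, standing upright, origin at the centre of its underside. Bystander.
Not all that is in view belongs to the job. Several things have the shape of the case; the one meant has the colours described above.

How it is judged:
On the way, in this order (a step that is already met when the one before it is completed fails the run):
1. the loop's bar is hooked under the keeper's lip while the lever is still open (x of bar in the frame of keeper between 0 and 0.008 m and z of bar in the frame of keeper between 0.003 and 0.0155 m and value of joint lever above 0.35 rad), for 0.1 s.
2. the lever is snapped flat with the loop hooked and the case drawn shut (x of bar in the frame of keeper between 0 and 0.008 m and z of bar in the frame of keeper between 0.003 and 0.0155 m and value of joint lever below 0.06 rad and value of joint shell_half below 0.012 rad), for 0.2 s.
At the end, for the whole second after the job is handed in: The lever lies flat (within 0.06 rad of its closed stop), the loop's bar is hooked under the keeper's lip (axis 0 to 8 mm beyond the keeper's far face and 3 to 15.5 mm above its foot) and the moving half is drawn shut (within 0.012 rad) (all of step 2); the robot touches nothing.
It fails at once if a brass weight or the hand stamp is shifted by more than 30 mm (distance of any of weight, small_weight, stamp from where it was at the start of the episode above 0.03 m).
It also fails if it takes over 48 s, if anything falls off the work surface, if the arm or the gripper's body presses on something with over 40 N, if the wrist force passes 120 N, or if a joint passes its speed limit or range.

## Working session

There is one attempt and no reset: what is moved stays moved. The work goes in short steps, Python scripts to look and compute and a tool call to move; the robot and the scene stay as the last step left them, time stands still between calls to the robot, and variables do not carry over. Pictures are saved under pics/ and viewed, on a budget of 10 in all, crops included, one or two more only if the job needs it, and the job is handed in when it is done.

Besides the shell and the picture viewer there is one more tool, called as name([rows], argument=value, ...), one row to a line, values as JSON. send_rows: Moves the arm, as the interface text tells. Its arguments: {"type":"object","properties":{"targets":{"type":"array","items":{"type":"array","items":{"type":"array","items":{"type":"number"}}}}},"required":["targets"]}

```bash
mkdir -p pics; cat > h.py <<'E'
import cv2,numpy as np
from rig import *
from scipy.spatial.transform import Rotation as R
def snap(n,f):
    c=get_calibration(n); im=get_image(n); cv2.imwrite('pics/'+f,im); np.savez('pics/'+n+'.npz',mtx=c['mtx'],T=c['T']); return im,c
def ray(c,u,v):
    K=np.array(c['mtx']);T=np.array(c['T']); d=np.linalg.inv(K)@[u,v,1]; d=T[:3,:3]@[d[0],-d[1],-d[2]]; return T[:3,3],d/np.linalg.norm(d)
def onz(c,u,v,z):
    o,d=ray(c,u,v); return o+d*(z-o[2])/d[2]
def tri(rs):
    A=np.zeros((3,3));b=np.zeros(3)
    for o,d in rs: P=np.eye(3)-np.outer(d,d);A+=P;b+=P@o
    p=np.linalg.solve(A,b); return p,[np.linalg.norm((np.eye(3)-np.outer(d,d))@(p-o)) for o,d in rs]
def proj(c,p):
    T=np.array(c['T']);q=T[:3,:3].T@(np.array(p)-T[:3,3]);q=np.array(c['mtx'])@[q[0],-q[1],-q[2]];return q[:2]/q[2]
E
python3 - <<'E'
from h import *
a,c=snap('scene','a.png');b,c2=snap('side','b.png');w,c3=snap('wrist','w.png')
print(observe(),grip_point_offset, get_calibration('scene'),c2['T'])
E
```

```text
{'clock': 0.15, 'joint_pos': array([-2.41987580e-03,  3.53519173e-01,  1.63394661e+00, -2.65467629e-06,
        1.15520318e+00, -2.38607255e-03]), 'qd': array([ 0.00119713, -0.00034201, -0.00159999,  0.00017354,  0.00055925,
        0.00214757]), 'joint_efforts': array([-7.39769093e-04, -6.05638933e+01, -3.42338884e+01, -2.29960733e-05,
        6.16452831e-03, -4.00942213e-05]), 'ee_pos': array([ 6.24642714e-01, -1.23886638e-05,  2.30722475e-01]), 'eef_rot': array([-1.57092697,  1.56972001,  3.14142928]), 'contact_force': array([-1.05560199,  0.54440391,  1.44326648]), 'torque': array([-0.01841087,  0.03099253,  0.03083169]), 'width': 1.0012534886624802} 0.0187 {'mtx': array([[472.19167961,   0.        , 313.44522867],
       [  0.        , 472.19167961, 236.86647579],
       [  0.        ,   0.        ,   1.        ]]), 'T': array([[ 0.50447881,  0.56611949, -0.6519278 , -0.31629062],
       [-0.86334979,  0.34064628, -0.37227309, -0.76133202],
       [ 0.01132573,  0.75064562,  0.66060797,  0.94062835],
       [ 0.        ,  0.        ,  0.        ,  1.        ]])} [[ 0.3452637   0.59623724 -0.72477178 -0.45198055]
 [-0.93848971  0.22385439 -0.26291878 -0.60853582]
 [ 0.00548138  0.77096717  0.6368513   0.9518916 ]
 [ 0.          0.          0.          1.        ]]
```

View pics/a.png

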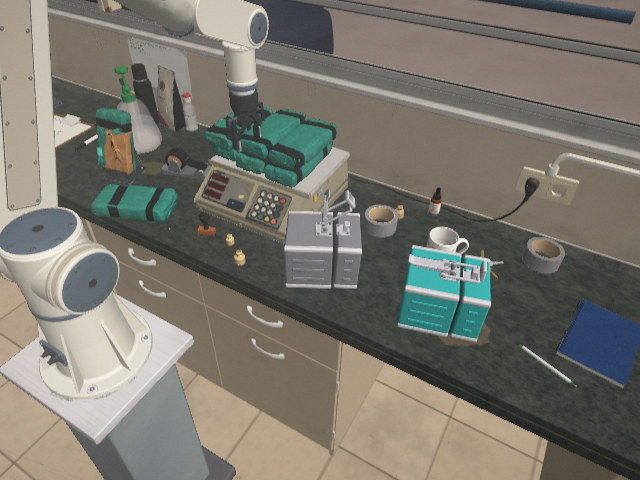

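View pics/b.png

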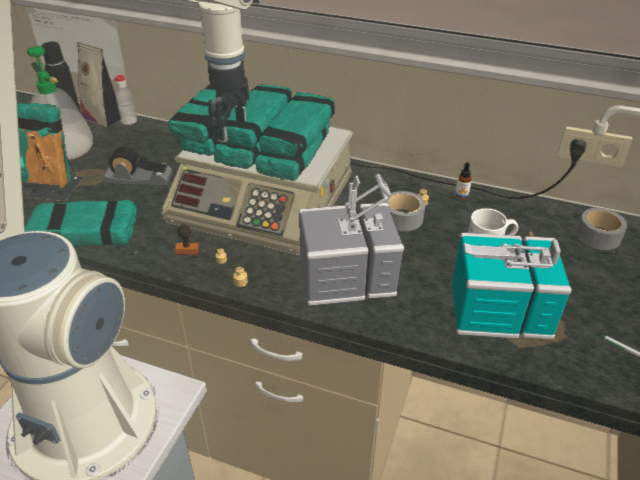

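The scene view shows the grey case at about (322,250) and the teal, already latched decoy at (445,290). The side view shows them at (348,255) and (510,285). By its colour, the grey one next to the scale is the one meant. The weights are at scene (230,240) and (239,258), and the stamp is at (206,226). Next is a close crop of the latch from both views.

```bash
python3 - <<'E'
import cv2,numpy as np
a=cv2.imread('pics/a.png')[185:295,280:370];b=cv2.imread('pics/b.png')[170:305,295:407]
a=cv2.resize(a,(400,489),interpolation=3);b=cv2.resize(b,(400,482),interpolation=3)
o=np.zeros((490,800,3),np.uint8);o[:489,:400]=a;o[:482,400:]=b
cv2.imwrite('pics/c1.png',o)
E
```

```text
(no output)
```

View pics/c1.png

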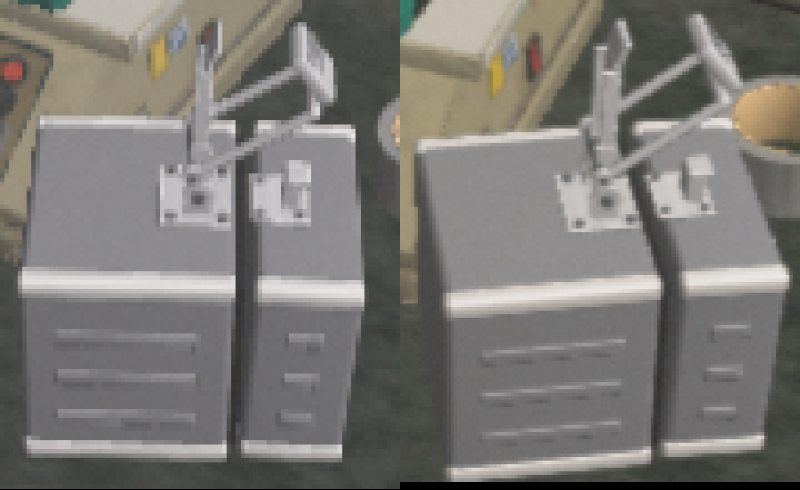

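The crop shows the grey case with its latch base and a near-upright lever. The loop is raised, with its bar end at scene crop (310,95), and the keeper is at (297,175). Next I'll work out the case frame from the top face corners, then the lever and loop angles.

```bash
cat > m.py <<'E'
from h import *
S=np.load('pics/scene.npz');D=np.load('pics/side.npz')
s=lambda x,y:(280+x/4.444,185+y/4.444); d=lambda x,y:(295+(x-400)/3.571,170+y/3.571)
if __name__=='__main__':
    Z=.15
    P={}
    for n,a,b in [('FL',(22,268),(445,293)),('FS',(235,277),(660,279)),('BL',(40,118),(415,140)),('BS',(235,125),(622,126)),('MFR',(362,285),(787,265)),('MBR',(355,125),(731,118)),
      ]:
        p=onz(S,*s(*a),Z);q=onz(D,*d(*b),Z);t,e=tri([ray(S,*s(*a)),ray(D,*d(*b))]);print(n,p.round(4)[:2],q.round(4)[:2],t.round(3),np.round(e,4))
    for n,a,b in [('levtop',(210,25),(618,25)),('nearbar',(320,112),(735,100)),('farbar',(300,70),(702,58)),('tabtopfar',(297,28),(695,18)),('keeptop',(300,168),(698,162))]:
        t,e=tri([ray(S,*s(*a)),ray(D,*d(*b))]);print(n,t.round(3),np.round(e,4))
E
python3 m.py
```

```text
FL [ 0.4001 -0.2712] [ 0.3975 -0.2722] [ 0.401 -0.271  0.148] [0.0009 0.0009]
FS [ 0.4549 -0.3768] [ 0.4502 -0.3792] [ 0.453 -0.378  0.15 ] [0.0018 0.0018]
BL [ 0.5192 -0.2072] [ 0.5202 -0.2055] [ 0.524 -0.204  0.147] [0.0006 0.0006]
BS [ 0.5744 -0.3118] [ 0.5769 -0.3169] [ 0.549 -0.325  0.172] [0.0003 0.0003]
MFR [ 0.4855 -0.4404] [ 0.4865 -0.4421] [ 0.477 -0.444  0.158] [0.0001 0.0001]
MBR [ 0.612  -0.3741] [ 0.6078 -0.3762] [ 0.609 -0.376  0.151] [0.0014 0.0014]
levtop [ 0.492 -0.336  0.283] [0.0007 0.0007]
nearbar [ 0.496 -0.402  0.248] [0.0009 0.0009]
farbar [ 0.523 -0.376  0.25 ] [0.0003 0.0003]
tabtopfar [ 0.533 -0.367  0.268] [0.0001 0.0001]
keeptop [ 0.535 -0.375  0.17 ] [0.0009 0.0009]
```

```bash
cat >> h.py <<'E'
O=np.array([.503,-.321,0]);YAW=np.radians(-62.3)
def cw(x,y,z): return O+R.from_euler('z',YAW).apply([x,y,z])   # case->world (m)
def wc(p): return R.from_euler('z',-YAW).apply(np.array(p)-O)
def goal(pc,tilt=0):
    """shift(mm)/rotvec(deg) from measured pose to TCP at case-frame pc, jaws along case y, tool x down tilted (deg) towards +x case"""
    s=observe();Rc=R.from_euler('xyz',s['eef_rot']);best=None
    t=np.radians(tilt);x=np.array([np.sin(t),0,-np.cos(t)])
    for sg in (1,-1):
        y=np.array([0,sg,0.]);M=np.c_[x,y,np.cross(x,y)];Rg=R.from_euler('z',YAW)*R.from_matrix(M)
        r=(Rc.inv()*Rg).as_rotvec(degrees=True)
        if best is None or np.linalg.norm(r)<np.linalg.norm(best):best=r
    sh=Rc.inv().apply(cw(*pc)-s['ee_pos'])*1000
    return sh.round(1),best.round(1)
def st():
    s=observe();Rc=R.from_euler('xyz',s['eef_rot']).as_matrix();f=R.from_euler('z',-YAW).apply(s['contact_force'])
    print('t',s['clock'],'tcp case mm',(wc(s['ee_pos'])*1000).round(1),'Fcase',f.round(1),'w',round(s['width'],3),'q6',s['joint_pos'][5].round(2));print('tool axes in case\n',R.from_euler('z',-YAW).apply(Rc.T).round(3))
E
python3 - <<'E'
from h import *
st();print(goal((.065,0,.36)))
c=np.load('pics/wrist.npz');s=observe();Rc=R.from_euler('xyz',s['eef_rot'])
print('cam in tool',Rc.inv().apply(c['T'][:3,3]-s['ee_pos']),(Rc.inv().apply(c['T'][:3,:3].T)).round(2),c['mtx'][0,0])
E
```

```text
t 0.15 tcp case mm [-227.7  256.9  230.7] Fcase [-1.  -0.7  1.4] w 1.001 q6 -0.0
tool axes in case
 [[-0.001 -0.001 -1.   ]
 [ 0.465  0.885 -0.001]
 [ 0.885 -0.465 -0.   ]]
(array([-129.2,  -91.6,  378.5]), array([-27.7,  -0. ,   0.1]))
cam in tool [-0.14217206 -0.00017835 -0.08026401] [[ 0.    1.    0.  ]
 [ 0.31  0.   -0.95]
 [-0.95  0.   -0.31]] 406.60170802087293
```

send_rows([
  [[-45,0,0,0,0,0,0],[-90,0,0,-7,0,0,0],[-130,-10,40,-14,0,0,0],[-130,-25,90,-21,0,0,0],[-130,-37,140,-27.5,0,0,0],[-130,-50,190,-27.5,0,0,0],[-130,-60,240,-27.5,0,0,0],[-130,-72,290,-27.5,0,0,0]],
])

```text
clock: 0.95
ee_pos: [0.5552, -0.2789, 0.3612]
eef_rot: [1.965, 1.571, 0.875]
contact_force: [0.8, 0.6, 0.2]
width: 1.0
```

```bash
python3 - <<'E'
from h import *
st();print(goal((.065,0,.36)))
E
```

```text
t 0.95 tcp case mm [-13.   65.8 361.2] Fcase [-0.1  0.9  0.2] w 1.0 q6 -0.95
tool axes in case
 [[-0.     0.    -1.   ]
 [ 0.003  1.     0.   ]
 [ 1.    -0.003 -0.   ]]
(array([  1.2, -65.5,  78.2]), array([-0.2, -0. , -0. ]))
```

send_rows([
  [[0,-33,40,0,0,0,0],[0,-58,68,0,0,0,0],[0,-58,68,0,0,0,0],[0,-58,68,0,0,0,0]],
])

```text
clock: 1.35
ee_pos: [0.5354, -0.3648, 0.3607]
eef_rot: [-2.971, 1.57, 2.22]
contact_force: [0.6, 0.8, -0.1]
width: 1.004
```

```bash
python3 - <<'E'
from h import *
st();snap('wrist','w2.png');st()
E
```

```text
t 1.35 tcp case mm [ 53.9   8.4 360.7] Fcase [-0.4  0.9 -0.1] w 1.004 q6 -1.08
tool axes in case
 [[-0.001 -0.    -1.   ]
 [ 0.006  1.    -0.   ]
 [ 1.    -0.006 -0.001]]
t 1.4 tcp case mm [ 53.2   9.2 360.8] Fcase [-0.2  0.9  0.5] w 1.003 q6 -1.08
tool axes in case
 [[-0.001 -0.    -1.   ]
 [ 0.004  1.    -0.   ]
 [ 1.    -0.004 -0.001]]
```

View pics/w2.png

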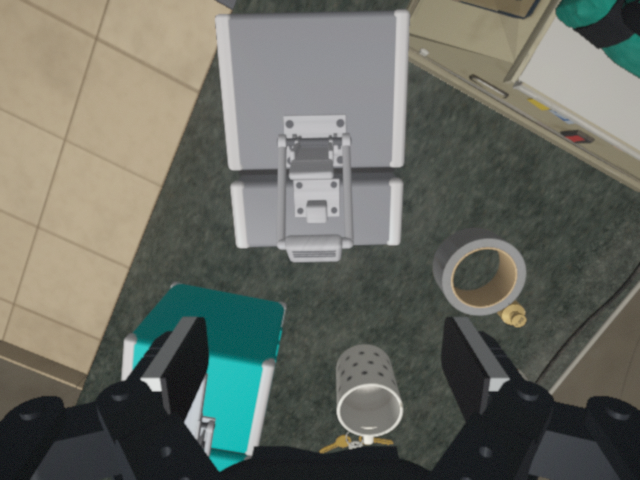

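The wrist view shows the fixed half (218–409, 10–170), the moving half (234–402, 180–247) and the keeper post at about (316,211). The tab and bar are at about (315,245) and the lever at about (312,160). Now I'll cast rays for these.

```bash
python3 - <<'E'
from h import *
c=np.load('pics/wrist.npz')
for n,u,v,z in [('TL',218,14,.15),('TR',409,10,.15),('fixBL',228,170,.15),('fixBR',403,167,.15),('mTL',233,182,.15),('mTR',402,178,.15),('mBL',238,247,.15),('mBR',400,243,.15),('basepl L',284,130,.152),('baseplR',347,130,.152),('kplL',294,195,.152),('kplR',339,195,.152),('keepL',306,212,.1745),('keepR',327,212,.1745),('keepend',316,221,.1745),
 ('barL',279,242,.244),('barR',352,242,.244),('tabL',290,250,.26),('tabR',341,250,.26),('tab far edge',315,262,.25),('arm root L',282,140,.1875),('arm root R',347,140,.1875)]:
    print(n,(wc(onz(c,u,v,z))*1000).round(1))
print('world cam tilt check', wc(c['T'][:3,3]))
im=cv2.imread('pics/w2.png')[100:275,230:400]
cv2.imwrite('pics/c2.png',cv2.resize(im,(582,600),interpolation=3))
E
```

```text
TL [-95.8 -73.3 150. ]
TR [-97.6  74.2 150. ]
fixBL [ 24.3 -75.1 150. ]
fixBR [ 22.6  76.  150. ]
mTL [ 34.8 -71.6 150. ]
mTR [ 32.1  75.7 150. ]
mBL [ 94.7 -71.5 150. ]
mBR [ 91.7  77.  150. ]
basepl L [ -8.9 -25.3 152. ]
baseplR [ -8.6  27.3 152. ]
kplL [ 46.2 -18.5 152. ]
kplR [ 46.4  20.9 152. ]
keepL [ 55.9  -7.2 174.5]
keepR [ 56.   10.2 174.5]
keepend [ 63.7   1.  174.5]
barL [ 59.1 -22.3 244. ]
barR [ 59.4  26.6 244. ]
tabL [ 59.2 -13.6 260. ]
tabR [ 59.4  18.7 260. ]
tab far edge [ 71.3   1.8 250. ]
arm root L [ -3.4 -23.6 187.5]
arm root R [ -3.1  25.5 187.5]
world cam tilt check [-0.02624102  0.00894169  0.50303267]
```

View pics/c2.png

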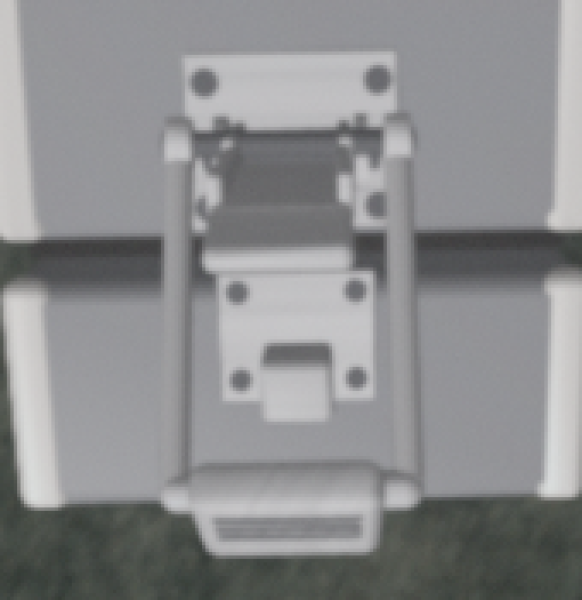

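```bash
sed -i "s/^O=.*/O=np.array([.503,-.321,0])+R.from_euler('z',-62.3,degrees=True).apply([-.002,.0013,0]);YAW=np.radians(-61.7)/" h.py; python3 - <<'E'
from h import *
c=np.load('pics/wrist.npz');K=c['mtx']
f=lambda x,y:(230+x/3.424,100+y/3.4286)
cam=wc(c['T'][:3,3])*1000;print(cam)
def dep(n,xl,xr,y,w):
    o,d=ray(c,*f((xl+xr)/2,y));t=K[0,0]*w/((xr-xl)/3.424)
    zz=-c['T'][:3,2]@d; print(n,(wc(o)*1000+R.from_euler('z',-YAW).apply(d)*t/zz).round(1))
dep('bar',163,423,490,54);dep('levertip',203,352,262,26);dep('tabtop near',192,382,508,36);dep('tabtop far',207,378,553,36);dep('armroot',163,414,125,54)
dep('keeper',263,331,395,18);dep('kplate',222,376,340,39)
print('keep lip',(wc(onz(c,*f(297,420),.1745))*1000).round(1),'keeper top rear',(wc(onz(c,*f(297,362),.1745))*1000).round(1))
# lever tip & bar on constraint
for z in (255,260,265):print('lev',(wc(onz(c,*f(278,268),z/1000))*1000).round(1))
for z in (220,225,230,235,240):print('bar',(wc(onz(c,*f(293,490),z/1000))*1000).round(1))
E
```

```text
[-24.15967195   7.89511333 503.03267147]
bar [ 6.700e+01 -2.000e-01  2.287e+02]
levertip [ 14.6  -1.  260.2]
tabtop near [ 62.2  -0.7 253.8]
tabtop far [ 80.8  -0.6 229. ]
armroot [ -4.3  -0.3 194.5]
keeper [ 68.2  -1.  145.6]
kplate [5.100e+01 1.000e-01 1.567e+02]
keep lip [ 67.   -0.4 174.5] keeper top rear [ 5.250e+01 -1.000e-01  1.745e+02]
lev [ 16.5  -1.1 255. ]
lev [ 15.7  -1.  260. ]
lev [ 14.9  -0.8 265. ]
bar [ 69.9  -0.5 220. ]
bar [ 68.2  -0.3 225. ]
bar [ 6.66e+01 -2.00e-01  2.30e+02]
bar [ 64.9  -0.  235. ]
bar [6.32e+01 1.00e-01 2.40e+02]
```

```bash
python3 - <<'E'
from h import *
st();print(goal((.0545,0,.241)))
E
```

```text
t 1.4 tcp case mm [ 55.3   7.3 360.8] Fcase [-0.2  0.9  0.5] w 1.003 q6 -1.08
tool axes in case
 [[-0.001 -0.    -1.   ]
 [ 0.015  1.    -0.   ]
 [ 1.    -0.015 -0.001]]
(array([119.8,  -7.3,  -0.6]), array([-0.8, -0.1,  0. ]))
```

send_rows([
  [[40,-7,0,-0.8,0,0,0],[75,-7,0,-0.8,0,0,0],[100,-7,0,-0.8,0,0,0],[120,-7,0,-0.8,0,0,0],[120,-7,0,-0.8,0,0,0],[120,-7,0,-0.8,0,0,0]],
])

```text
clock: 2.0
ee_pos: [0.5304, -0.3664, 0.2418]
eef_rot: [2.552, 1.571, 1.476]
contact_force: [0.4, -0.3, 0.5]
width: 1.0
```

```bash
python3 - <<'E'
from h import *
st();a,_=snap('wrist','w3.png');b,_=snap('side','b3.png')
o=np.zeros((480,800,3),np.uint8);o[:,:400]=cv2.resize(a[100:484,180:500],(400,475))[:480][:480] if 0 else cv2.resize(a[96:480,170:490],(400,480));o[:480,400:]=cv2.resize(b[165:285,310:410],(400,480),interpolation=3)
cv2.imwrite('pics/c3.png',o)
E
```

```text
t 2.0 tcp case mm [ 54.9   1.3 241.8] Fcase [0.5 0.2 0.5] w 1.0 q6 -1.1
tool axes in case
 [[-0.     0.    -1.   ]
 [-0.001  1.     0.   ]
 [ 1.     0.001 -0.   ]]
```

View pics/c3.png

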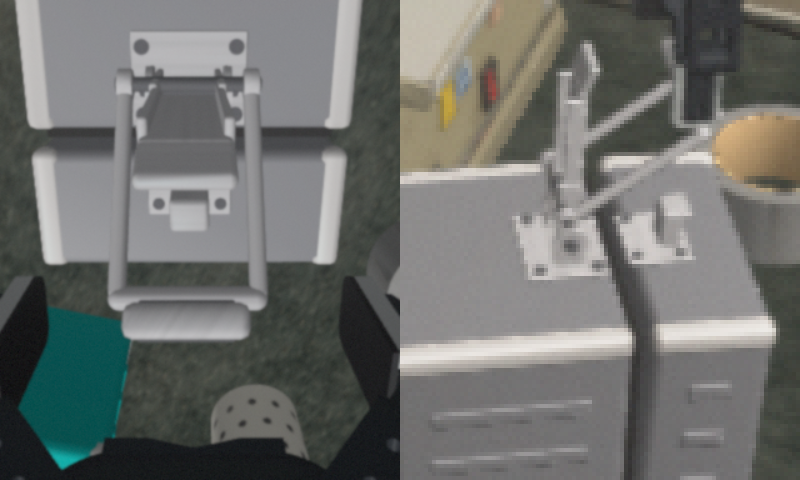

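The crop shows the tab at (187,320), centred between the finger edges at 40 and 345, and nothing is touching. I'll check the depth from the tab's width.

```bash
python3 - <<'E'
from h import *
c=np.load('pics/wrist.npz');K=c['mtx'];f=lambda x,y:(170+x*.8,96+y*.8)
o0=c['T'][:3,3]
def dep(n,xl,xr,y,w):
    o,d=ray(c,*f((xl+xr)/2,y));t=K[0,0]*w/((xr-xl)*.8);zz=-c['T'][:3,2]@d
    print(n,(wc(o)*1000+R.from_euler('z',-YAW).apply(d)*t/zz).round(1))
dep('tabtop',122,250,318,36);dep('bar',108,267,297,54)
for z in(255,260,265):print((wc(onz(c,*f(187,318),z/1000))*1000).round(1))
for z in(230,235,240):print((wc(onz(c,*f(187,297),z/1000))*1000).round(1))
p=proj(c,cw(.0549,0,.2605));print('grasp in crop',(p-[170,96])/.8)
E
```

```text
tabtop [ 55.9  -0.8 260.2]
bar [ 66.   -0.7 232.3]
[ 59.3  -0.6 255. ]
[ 56.1  -0.5 260. ]
[ 52.8  -0.4 265. ]
[ 67.4  -0.9 230. ]
[ 64.4  -0.8 235. ]
[ 61.3  -0.7 240. ]
grasp in crop [188.71246967 315.45854426]
```

send_rows([
  [[5,-1,2,0,0,0,0],[5,-1,2,0,0,0,1],[5,-1,2,0,0,0,1],[5,-1,2,0,0,0,1],[5,-1,2,0,0,0,1],[5,-1,2,0,0,0,1],[5,-1,2,0,0,0,1],[5,-1,2,0,0,0,1]],
])

```text
clock: 2.9
ee_pos: [0.5299, -0.3699, 0.2365]
eef_rot: [0.247, 1.57, -0.83]
contact_force: [0.4, -0.9, 2.3]
width: 0.41
```

```bash
python3 - <<'E'
from h import *
st();a,_=snap('wrist','w4.png');b,_=snap('side','b4.png')
o=np.zeros((480,800,3),np.uint8);o[:,:400]=cv2.resize(a[96:480,170:490],(400,480));o[:480,400:]=cv2.resize(b[165:285,310:410],(400,480),interpolation=3)
cv2.imwrite('pics/c4.png',o)
E
```

```text
t 2.9 tcp case mm [ 57.8  -0.8 236.5] Fcase [ 1.  -0.1  2.3] w 0.41 q6 -1.11
tool axes in case
 [[ 0.  0. -1.]
 [-0.  1.  0.]
 [ 1.  0.  0.]]
```

View pics/c4.png

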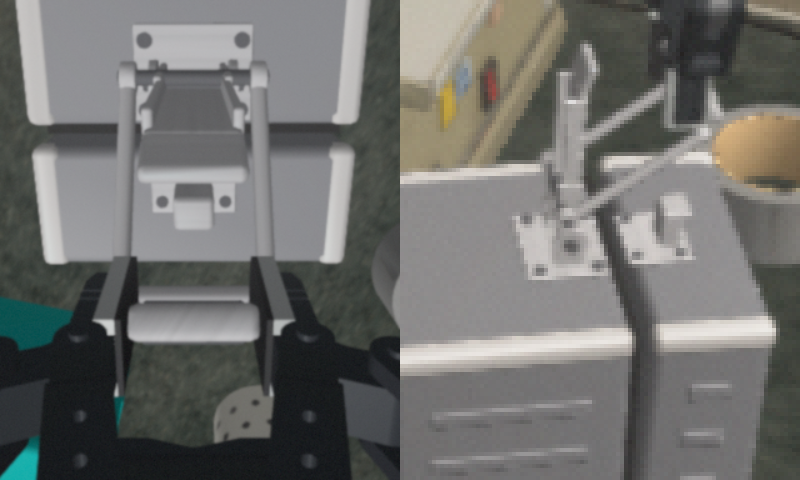

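Gripped: the width is about 35 mm, the pads are on the tab and the force is small. Next I'll compute the swing path.

```bash
python3 - <<'E'
import numpy as np
P=np.array([1.5,187.7]);h=20.5;rad=np.radians
def tcp(a,t):
    e=rad(13.8-a);return P+89.8*np.array([np.cos(e),np.sin(e)])-h*np.array([np.sin(rad(t)),np.cos(rad(t))])
s=tcp(-36.5,0)
for a,t in [(-30,0),(-23,2),(-16,5),(-9,8),(-2,12),(4,15),(10,19),(15,22),(20,25)]:
    d=tcp(a,t)-s;print(a,t,'X(down)',-d[1].round(1),'Z',d[0].round(1))
E
```

```text
-30 0 X(down) 6.9 Z 7.5
-23 2 X(down) 15.3 Z 13.8
-16 5 X(down) 24.4 Z 18.8
-9 8 X(down) 34.1 Z 22.6
-2 12 X(down) 44.2 Z 24.8
4 15 X(down) 53.1 Z 25.8
10 19 X(down) 62.0 Z 25.6
15 22 X(down) 69.5 Z 24.7
20 25 X(down) 76.9 Z 23.2
```

send_rows([
  [[3,0,4,0,0,0,1],[7,0,7.5,0,0,0,1],[11,0,11,0,1,0,1],[15,0,14,0,2,0,1],[20,0,16.5,0,3.5,0,1],[24.5,0,19,0,5,0,1],[24.5,0,19,0,5,0,1]],
])

```text
clock: 3.7
ee_pos: [0.5394, -0.3873, 0.2116]
eef_rot: [3.136, 1.483, 2.059]
contact_force: [-0.2, -1.5, 5.9]
width: 0.408
```

```bash
python3 - <<'E'
from h import *
st()
E
```

```text
t 3.7 tcp case mm [ 77.6  -0.7 211.6] Fcase [ 1.2 -0.8  5.9] w 0.408 q6 -1.15
tool axes in case
 [[-0.088  0.001 -0.996]
 [ 0.001  1.     0.   ]
 [ 0.996 -0.001 -0.088]]
```

send_rows([
  [[5,0,2.5,0,1.5,0,1],[9.3,0,4.6,0,3,0,1],[14.5,0,6.2,0,5,0,1],[19.2,0,7.7,0,7,0,1],[23.5,0,8.7,0,8.5,0,1],[28,0,9.5,0,10,0,1],[28,0,9.5,0,10,0,1]],
])

```text
clock: 4.4
ee_pos: [0.5425, -0.3931, 0.1827]
eef_rot: [3.14, 1.308, 2.062]
contact_force: [0.5, -0.7, 6.5]
width: 0.41
```

```bash
python3 - <<'E'
from h import *
st();a,_=snap('wrist','w5.png');b,_=snap('side','b5.png')
o=np.zeros((480,800,3),np.uint8);o[:,:400]=cv2.resize(a[96:480,170:490],(400,480));o[:480,400:]=cv2.resize(b[175:295,320:420],(400,480),interpolation=3)
cv2.imwrite('pics/c5.png',o)
E
```

```text
t 4.4 tcp case mm [ 84.2  -0.7 182.7] Fcase [0.9 0.1 6.5] w 0.41 q6 -1.2
tool axes in case
 [[-0.26   0.001 -0.966]
 [ 0.001  1.     0.   ]
 [ 0.966 -0.    -0.26 ]]
```

View pics/c5.png

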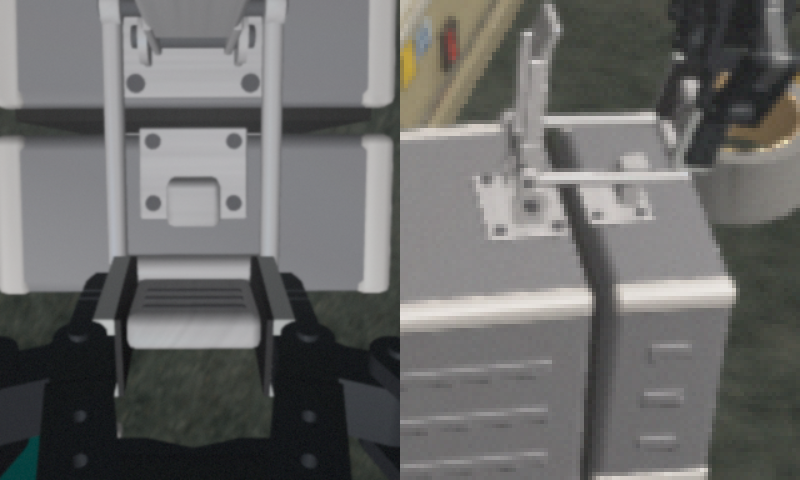

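The bar is at crop (195,268), beyond the keeper's end at row 225, and the loop is near level. I'll carry on down.

send_rows([
  [[4.5,0,1.2,0,2,0,1],[8.7,0,2.1,0,4,0,1],[12.5,0,2.7,0,5.5,0,1],[16.1,0,3.2,0,7,0,1],[20,0,3.5,0,8.5,0,1],[23.5,0,3.6,0,10,0,1],[23.5,0,3.6,0,10,0,1]],
])

```text
clock: 5.2
ee_pos: [0.5411, -0.3904, 0.159]
eef_rot: [3.141, 1.132, 2.063]
contact_force: [1.0, -0.7, 5.8]
width: 0.406
```

```bash
python3 - <<'E'
from h import *
st();a,c=snap('wrist','w6.png');b,_=snap('side','b6.png')
o=np.zeros((480,800,3),np.uint8);o[:,:400]=cv2.resize(a[96:480,170:490],(400,480));o[:480,400:]=cv2.resize(b[175:295,320:420],(400,480),interpolation=3)
cv2.imwrite('pics/c6.png',o)
E
```

```text
t 5.2 tcp case mm [ 81.2  -0.7 159. ] Fcase [1.  0.5 5.8] w 0.406 q6 -1.23
tool axes in case
 [[-0.424  0.001 -0.905]
 [ 0.001  1.     0.   ]
 [ 0.905 -0.    -0.424]]
```

View pics/c6.png

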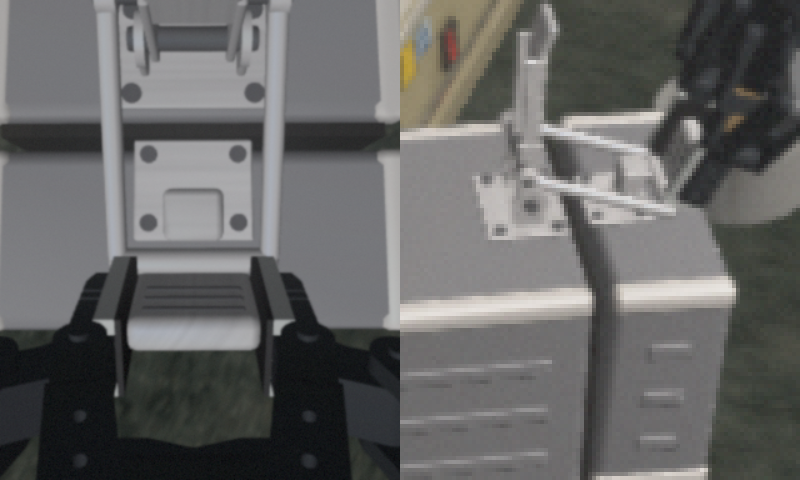

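The bar is at crop row ~262, beyond the lip end at row 240, and about 10 mm above the keeper's foot. Now I'll draw it back in -x.

send_rows([
  [[0.8,0,-1.8,0,0,0,1],[1.7,0,-3.6,0,0,0,1],[2.5,0,-5.4,0,0,0,1],[2.5,0,-5.4,0,0,0,1],[2.5,0,-5.4,0,0,0,1]],
])

```text
clock: 5.8
ee_pos: [0.5383, -0.3854, 0.1589]
eef_rot: [3.142, 1.136, 2.065]
contact_force: [3.3, -3.5, -3.1]
width: 0.411
```

```bash
python3 - <<'E'
from h import *
st()
E
```

```text
t 5.8 tcp case mm [ 75.4  -0.7 158.9] Fcase [ 4.6  1.3 -3.1] w 0.411 q6 -1.23
tool axes in case
 [[-0.421  0.    -0.907]
 [ 0.     1.     0.   ]
 [ 0.907 -0.    -0.421]]
```

send_rows([
  [[0.4,0,-0.9,0,0,0,1],[0.8,0,-1.8,0,0,0,1],[0.8,0,-1.8,0,0,0,1]],
])

```text
clock: 6.1
ee_pos: [0.5376, -0.3841, 0.1586]
eef_rot: [3.142, 1.137, 2.065]
contact_force: [4.3, -5.6, -4.9]
width: 0.408
```

send_rows([
  [[0.4,0,-0.9,0,0,0,1],[0.8,0,-1.8,0,0,0,1],[0.8,0,-1.8,0,0,0,1]],
])

```text
clock: 6.4
ee_pos: [0.5373, -0.3836, 0.1587]
eef_rot: [3.141, 1.14, 2.063]
contact_force: [6.9, -10.0, -6.0]
width: 0.407
```

```bash
python3 - <<'E'
from h import *
st()
E
```

```text
t 6.4 tcp case mm [ 73.4  -0.8 158.7] Fcase [12.1  1.3 -6. ] w 0.407 q6 -1.23
tool axes in case
 [[-0.417  0.001 -0.909]
 [ 0.     1.     0.   ]
 [ 0.909 -0.    -0.417]]
```

The force rises to 12 N with hardly any motion after about 8 mm of travel, so the bar is against the keeper face. I'll release and back off along the tool axis.

send_rows([
  [[0,0,0,0,0,0,1],[0,0,0,0,0,0,0],[0,0,0,0,0,0,0],[0,0,0,0,0,0,0],[0,0,0,0,0,0,0],[0,0,0,0,0,0,0],[-20,0,0,0,0,0,0],[-50,0,0,0,0,0,0]],
])

```text
clock: 7.2
ee_pos: [0.5454, -0.3992, 0.2038]
eef_rot: [-3.138, 1.131, 2.068]
contact_force: [-0.5, -0.3, 0.1]
width: 0.997
```

```bash
python3 - <<'E'
from h import *
st();a,c=snap('wrist','w7.png');b,_=snap('side','b7.png')
o=np.zeros((480,800,3),np.uint8);o[:,:400]=cv2.resize(a[96:480,170:490],(400,480));o[:480,400:]=cv2.resize(b[175:295,320:420],(400,480),interpolation=3)
cv2.imwrite('pics/c7.png',o)
E
```

```text
t 7.2 tcp case mm [ 91.   -1.1 203.8] Fcase [ 0.1 -0.6  0.1] w 0.997 q6 -1.22
tool axes in case
 [[-0.426 -0.002 -0.905]
 [-0.     1.    -0.001]
 [ 0.905 -0.    -0.426]]
```

View pics/c7.png

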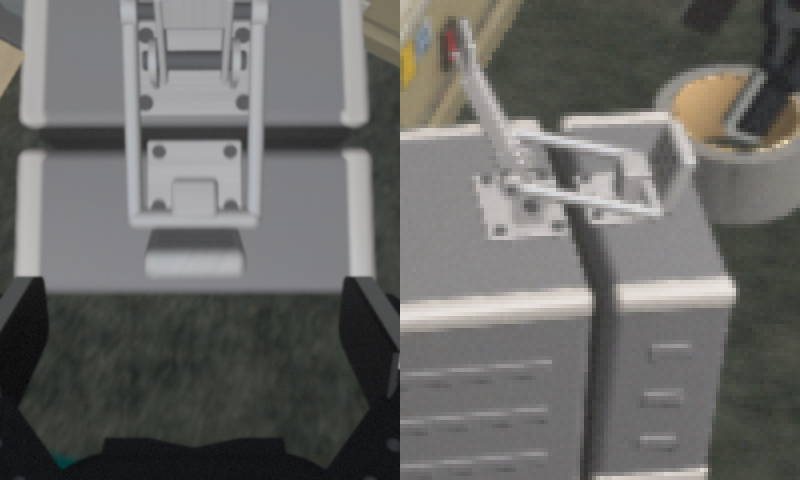

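The bar is tucked in against the keeper, the lever leans back at about 1.1 rad and the hand is clear. Next I'll close the fingers and go round to the lever's keeper side.

send_rows([
  [[-40,1,-15,0,0,0,0],[-65,1,-30,0,-4,0,0.5],[-87,1,-41,0,-10,0,1],[-78,1,-60,0,-17,0,1],[-67,1,-85,0,-25,0,1],[-54.5,1,-110,0,-25,0,1],[-54.5,1,-110,0,-25,0,1],[-54.5,1,-110,0,-25,0,1]],
])

```text
clock: 8.1
ee_pos: [0.5108, -0.3319, 0.3011]
eef_rot: [0.489, 1.57, -0.587]
contact_force: [0.5, 0.9, -0.1]
width: 0.001
```

```bash
python3 - <<'E'
from h import *
st();print(goal((.012,0,.240)))
for p in (1.1,1,.85,.7,.55,.4,.3,.21,.1,0):
    print(p,np.round([5-78*np.cos(p)+4.5*np.sin(p)+11,166+78*np.sin(p)+4.5*np.cos(p)],1))
E
```

```text
t 8.1 tcp case mm [ 15.3   0.4 301.1] Fcase [-0.6  0.9 -0.1] w 0.001 q6 -1.07
tool axes in case
 [[ 0.001  0.    -1.   ]
 [-0.001  1.     0.   ]
 [ 1.     0.001  0.001]]
(array([61.1, -0.4, -3.4]), array([ 0.1,  0. , -0. ]))
1.1 [-15.4 237.6]
1 [-22.4 234.1]
0.85 [-32.1 227.6]
0.7 [-40.8 219.7]
0.55 [-48.1 210.6]
0.4 [-54.1 200.5]
0.3 [-57.2 193.3]
0.21 [-59.3 186.7]
0.1 [-61.2 178.3]
0 [-62.  170.5]
```

send_rows([
  [[35,0,0,0,0,0,1],[61,0,0,0,0,0,1],[62,0,-12,0,0,0,1],[63,0,-22,0,0,0,1],[64,0,-31,0,0,0,1],[67,0,-38,0,0,0,1],[67,0,-38,0,0,0,1]],
])

```text
clock: 8.8
ee_pos: [0.493, -0.2983, 0.2347]
eef_rot: [0.645, 1.569, -0.432]
contact_force: [0.3, -0.6, 1.5]
width: 0.004
```

```bash
python3 - <<'E'
from h import *
st()
E
```

```text
t 8.8 tcp case mm [-22.8   0.6 234.7] Fcase [ 0.7 -0.1  1.5] w 0.004 q6 -1.04
tool axes in case
 [[ 0.001  0.001 -1.   ]
 [-0.     1.     0.001]
 [ 1.     0.     0.001]]
```

send_rows([
  [[3,0,-5,0,0,0,1],[6.5,0,-9.5,0,0,0,1],[10.5,0,-14,0,0,0,1],[14.5,0,-18,0,0,0,1],[19,0,-22,0,0,0,1],[23.5,0,-25.5,0,0,0,1],[23.5,0,-25.5,0,0,0,1]],
])

```text
clock: 9.5
ee_pos: [0.4798, -0.2756, 0.2091]
eef_rot: [-2.597, 1.569, 2.61]
contact_force: [0.3, -0.0, -0.5]
width: -0.002
```

```bash
python3 - <<'E'
from h import *
st()
E
```

```text
t 9.5 tcp case mm [-4.900e+01 -2.000e-01  2.091e+02] Fcase [ 0.1  0.2 -0.5] w -0.002 q6 -1.02
tool axes in case
 [[-0.002 -0.001 -1.   ]
 [-0.     1.    -0.001]
 [ 1.     0.    -0.002]]
```

Zero force isn't what I expected here, so I'll look.

```bash
python3 - <<'E'
from h import *
a,c=snap('wrist','w8.png');b,_=snap('side','b8.png')
o=np.zeros((480,800,3),np.uint8);o[:,:400]=cv2.resize(a[96:480,170:490],(400,480));o[:480,400:]=cv2.resize(b[175:295,310:410],(400,480),interpolation=3)
cv2.imwrite('pics/c8.png',o)
E
```

```text
(no output)
```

View pics/c8.png

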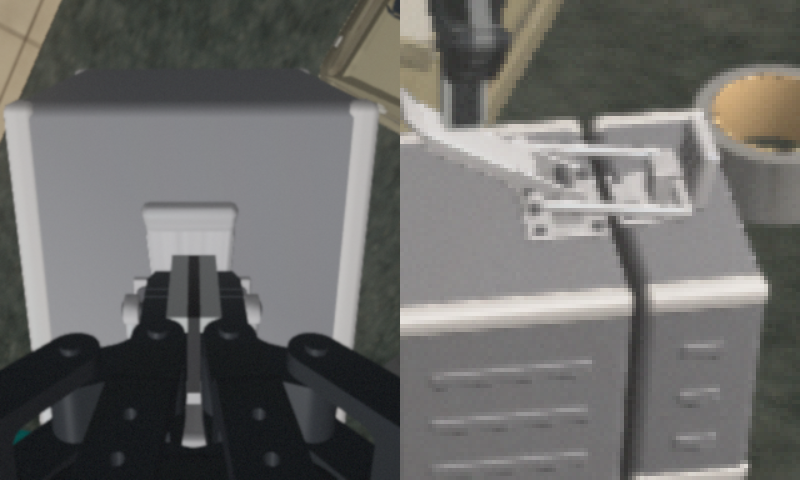

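The lever is down to about 0.5 rad. The arms slope down towards the keeper by about 9 mm, so the bar is under the lip at z≈162. I'll keep pressing.

send_rows([
  [[5,0,-3,0,0,0,1],[10,0,-6,0,0,0,1],[14,0,-7.5,0,0,0,1],[17.5,0,-9,0,0,0,1],[17.5,0,-9,0,0,0,1]],
])

```text
clock: 10.1
ee_pos: [0.4759, -0.268, 0.192]
eef_rot: [-2.55, 1.569, 2.657]
contact_force: [-0.1, 0.9, -0.1]
width: -0.001
```

send_rows([
  [[3.5,0,-1,0,0,0,1],[7,0,-2,0,0,0,1],[11,0,-3,0,0,0,1],[15,0,-4,0,0,0,1],[15,0,-4,0,0,0,1]],
])

```text
clock: 10.6
ee_pos: [0.4741, -0.2646, 0.177]
eef_rot: [-2.585, 1.57, 2.622]
contact_force: [-1.4, -0.3, -0.4]
width: -0.002
```

send_rows([
  [[4,0,0,0,0,0,1],[7,0,0,0,0,0,1],[7,0,0,0,0,0,1]],
])

```text
clock: 10.9
ee_pos: [0.4746, -0.2649, 0.1706]
eef_rot: [2.123, 1.571, 1.046]
contact_force: [0.8, -0.1, 0.2]
width: 0.001
```

```bash
python3 - <<'E'
from h import *
st()
E
```

```text
t 10.9 tcp case mm [-60.9   0.2 170.6] Fcase [0.5 0.6 0.2] w 0.001 q6 -1.01
tool axes in case
 [[-0.  0. -1.]
 [ 0.  1.  0.]
 [ 1. -0. -0.]]
```

send_rows([
  [[1.5,0,0,0,0,0,1],[3,0,0,0,0,0,1],[3,0,0,0,0,0,1]],
])

```text
clock: 11.2
ee_pos: [0.4748, -0.265, 0.17]
eef_rot: [0.69, 1.57, -0.387]
contact_force: [-7.5, 4.7, 25.4]
width: -0.0
```

send_rows([
  [[1,0,0,0,0,0,1],[2,0,0,0,0,0,1],[2,0,0,0,0,0,1]],
])

```text
clock: 11.5
ee_pos: [0.4749, -0.265, 0.1697]
eef_rot: [0.67, 1.569, -0.407]
contact_force: [-12.5, 8.2, 42.0]
width: 0.004
```

```bash
python3 - <<'E'
from h import *
st()
a,c=snap('wrist','w9.png');b,_=snap('side','b9.png')
o=np.zeros((480,800,3),np.uint8);o[:,:400]=cv2.resize(a[96:480,170:490],(400,480));o[:480,400:]=cv2.resize(b[175:295,310:410],(400,480),interpolation=3)
cv2.imwrite('pics/c9.png',o)
E
```

```text
t 11.5 tcp case mm [-60.7   0.5 169.7] Fcase [-13.1  -7.1  42. ] w 0.004 q6 -1.01
tool axes in case
 [[ 0.001  0.001 -1.   ]
 [ 0.     1.     0.001]
 [ 1.    -0.     0.001]]
```

View pics/c9.png

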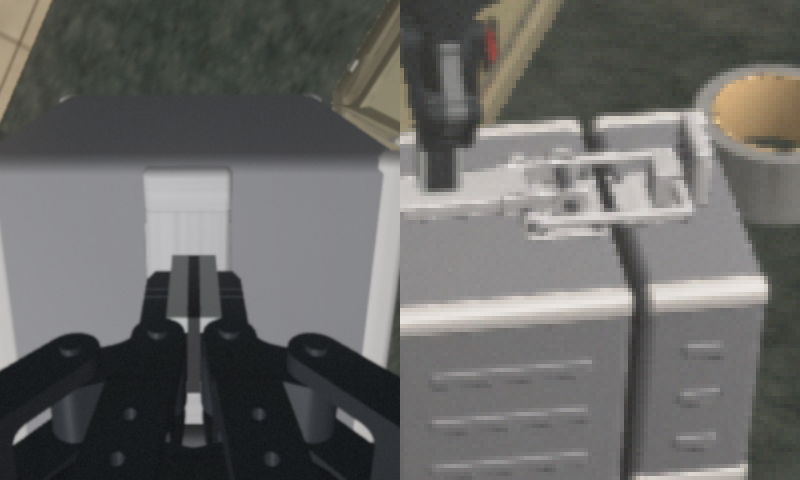

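The lever now lies flat on its stop (42 N reaction, no further travel), and the loop is level beneath the lip. I'll lift clear, then check the shell shift numerically against the first pictures.

send_rows([
  [[-4,0,0,0,0,0,1],[-30,0,0,0,0,0,1],[-70,0,0,0,0,0,1],[-110,0,0,0,0,0,1],[-150,0,10,0,0,0,1],[-180,0,40,0,0,0,1],[-190,0,75,0,0,0,1],[-190,0,110,0,0,0,1]],
])

```text
clock: 12.4
ee_pos: [0.528, -0.3633, 0.3586]
eef_rot: [0.479, 1.566, -0.597]
contact_force: [0.6, 0.2, -0.5]
width: 0.002
```

send_rows([
  [[0,0,5,0,0,0,1],[0,0,5,0,0,0,1],[0,0,5,0,0,0,1]],
])

```text
clock: 12.7
ee_pos: [0.5285, -0.3653, 0.3551]
eef_rot: [-2.852, 1.569, 2.354]
contact_force: [-0.5, -0.4, -0.1]
width: -0.003
```

```bash
python3 - <<'E'
from h import *
st();snap('wrist','w10.png');snap('side','b10.png');snap('scene','a10.png')
def match(A,B,x0,y0,x1,y1,m=8):
    t=cv2.resize(A[y0:y1,x0:x1],None,fx=8,fy=8,interpolation=3);s=cv2.resize(B[y0-m:y1+m,x0-m:x1+m],None,fx=8,fy=8,interpolation=3)
    r=cv2.matchTemplate(s,t,cv2.TM_CCOEFF_NORMED);_,v,_,l=cv2.minMaxLoc(r);return l[0]/8-m,l[1]/8-m,round(v,3)
A,B=[cv2.imread('pics/'+f) for f in('b.png','b10.png')];B8=cv2.imread('pics/b8.png')
print('side fixed',match(A,B,305,250,366,300),'moving',match(A,B,371,245,400,297),'expected for 5mm top',proj(np.load('pics/side.npz'),cw(.06,-.075,.12))-proj(np.load('pics/side.npz'),cw(.064,-.075,.12)))
A,B=[cv2.imread('pics/'+f) for f in('a.png','a10.png')]
print('scene fixed',match(A,B,284,246,333,288),'moving',match(A,B,335,247,362,288))
for n,b in [('weights+stamp',(195,212,250,268))]:print(n,match(A,B,*b))
c=np.load('pics/wrist.npz')
for n,p in [('keeper lip end',(.064,0,.1745)),('bar',(.0635,.022,.161)),('seam R',(.03,-.06,.15)),('lever end',(-.09,0,.17))]:print(n,proj(c,cw(*p)).round())
im=cv2.imread('pics/w10.png')
p0=proj(c,cw(.03,-.05,.15)).astype(int)
g=cv2.cvtColor(im,cv2.COLOR_BGR2GRAY)
for r in range(p0[1]-14,p0[1]+15):print(r,g[r,p0[0]-4:p0[0]+5].mean().round(),(wc(onz(c,p0[0],r,.15))[0]*1000).round(1),end=' | ')
E
```

```text
t 12.7 tcp case mm [5.310e+01 1.000e-01 3.551e+02] Fcase [ 0.1 -0.7 -0.1] w -0.003 q6 -1.1
tool axes in case
 [[-0.002 -0.    -1.   ]
 [-0.     1.    -0.   ]
 [ 1.     0.    -0.002]]
side fixed (0.0, 0.0, 0.999) moving (-1.0, 0.0, 0.97) expected for 5mm top [-1.94602605  0.17887968]
scene fixed (0.0, 0.0, 0.999) moving (-1.0, 0.0, 0.947)
weights+stamp (0.0, 0.0, 0.997)
keeper lip end [325. 224.]
bar [350. 219.]
seam R [255. 178.]
lever end [325.  16.]
164 152.0 18.0 | 165 153.0 18.9 | 166 152.0 19.7 | 167 152.0 20.6 | 168 152.0 21.4 | 169 152.0 22.3 | 170 150.0 23.1 | 171 144.0 24.0 | 172 121.0 24.8 | 173 84.0 25.7 | 174 67.0 26.5 | 175 66.0 27.4 | 176 67.0 28.2 | 177 69.0 29.1 | 178 75.0 29.9 | 179 81.0 30.8 | 180 84.0 31.6 | 181 90.0 32.5 | 182 98.0 33.4 | 183 106.0 34.2 | 184 115.0 35.1 | 185 125.0 36.0 | 186 134.0 36.8 | 187 142.0 37.7 | 188 148.0 38.6 | 189 150.0 39.4 | 190 151.0 40.3 | 191 150.0 41.2 | 192 150.0 42.1 |
```

```bash
python3 - <<'E'
from h import *
c2=dict(np.load('pics/wrist.npz'));c1={k:v.copy() for k,v in c2.items()}
# w2 camera: rebuilt from w2 TCP pose (case 55.3,7.3,360.8) and the fixed camera-in-tool offset, taking the same orientation
d=R.from_euler('z',YAW).apply(np.array([-24.16,7.895,503.03])/1000)+O; c1['T'][:3,3]=d
def prof(f,c,y,z,xs):
    g=cv2.GaussianBlur(cv2.cvtColor(cv2.imread(f),cv2.COLOR_BGR2GRAY),(0,0),.6).astype(np.float32);P=np.array([proj(c,cw(x/1000,y/1000,z)) for x in xs],np.float32)
    return cv2.remap(g,P[:,0].reshape(1,-1),P[:,1].reshape(1,-1),1)[0]
xs=np.arange(15,112,.5)
for y in(-55,-45,45,55):
    for f,c in(('pics/w2.png',c1),('pics/w10.png',c2)):
        p=prof(f,c,y,.15,xs);i=(xs<40);lo=xs[i][p[i]<110];j=xs>70;e=xs[j][np.argmin(np.gradient(p)[j])]
        print(y,f[5:],'dark seam',lo.min(),lo.max(),'outer edge',e)
E
```

```text
-55 w2.png dark seam 26.0 39.0 outer edge 96.5
-55 w10.png dark seam 25.5 34.5 outer edge 92.0
-45 w2.png dark seam 25.5 38.5 outer edge 96.0
-45 w10.png dark seam 25.5 34.5 outer edge 92.0
45 w2.png dark seam 24.0 37.0 outer edge 94.5
45 w10.png dark seam 25.0 34.0 outer edge 92.0
55 w2.png dark seam 24.0 37.0 outer edge 94.5
55 w10.png dark seam 24.5 34.0 outer edge 92.0
```

The seam narrowed by about 4 mm at all four samples and stays narrowed with the hand off. The lever is flat and the bystanders haven't moved, so I'm handing in.

```bash
python3 -c "
from rig import *
print(hand_in())"
```

```text
the job is handed in; nothing more can be done
None
```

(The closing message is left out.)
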